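Set a board on the bench hook to its saw line and hold it

TASK

Get the marked board ready for me to saw: square it up against the fence of the bench hook and slide it out past the hook's sawing end, crossed waste part first, until the pencil line stands right at that end. More than half of it then hangs out, so do not let it tip and do not lift it off the hook; the wood is soft, so handle it gently and grip it with no more than 30 N. Finish while still holding the board down flat on the hook, do not let go, and leave the saw and the try square where they lie.

Things in the scene. Friction and masses are not known exactly. Their poses are not given: they have to be found in the camera images.
- board_center (a point): centre (half-way up) of the loose light-wood board: 60 wide (x axis) x 360 long (y axis) x 23 mm high, 0.24-0.39 kg, balances here. Its -y end is waste (pencil cross on top), its +y end is kept. It starts flat on the bench hook, centre 68 to 83 mm short of the fence, up to 0.2 rad skew. Grip it from above across its width about 35 mm from the +y end: no fence is in the way there
- board_line (a point): middle of the dark pencil line (2 mm wide) drawn round the board, on its top face: 20 mm to the +y side of the board's centre, i.e. 160 mm from the +y end and 200 mm from the -y (waste) end; same axes as the board
- hook_corner (a point): fixed corner of the bench hook: where the fence's face meets the plane of the sawing end, level with the top of the hook's base. Axes: +x away from the robot towards the fence, +y along the fence away from the sawing end, z up. The sawing end faces -y (robot's right). When done, the board's far long side lies along the fence (board centre at x = -30 mm) and the pencil line is at y = 0
- hook: the fixed bench hook, brown wooden base 190 deep x 300 long x 20 mm thick, hooked over the near edge of an iron slab; base top 58 mm above the bench. From the hook_corner point the base spans x -150 to +40, y 0 to 300 mm; the fence, a dark batten, x 0 to 40, y 0 to 100 mm, 14 mm high. Origin: underside of the base, sawing end, 128 mm to -x of that corner; same axes
- saw: tenon saw with brass back and wooden handle, 360 mm long and up to 24 mm high, lying on the slab behind the bench hook, loose: leave alone
- square: try square, wooden stock 110 x 28 x 14 mm and steel blade 150 mm, lying on the slab to the left of the bench hook, loose: leave alone

How it is judged:
At the end, for the whole second after the job is handed in: the pencil line is within 4 mm of the hook's sawing end, the board lies along the fence (gap under 4.5 mm, within 2.3 degrees), flat on the hook's base (within 3 mm and 1.7 degrees) and bearing on it with more than 2 N, still, and the fingers are holding it with more than 4 N (y of board_line in the frame of hook_corner between -0.004 and 0.004 m and x of board_line in the frame of hook_corner between -0.0345 and -0.027 m and z of board_line in the frame of hook_corner between 0.02 and 0.026 m and angle between the y axis of board_center and the y axis of hook_corner, either way round below 0.04 rad and angle between board_center's own z axis and vertical below 0.03 rad and contact force between the fingers and board above 4 N and contact force between board and hook above 2 N and linear speed of board below 0.01 m/s); the arm keeps its last pose, push and grip.
It fails at once if the board tips (more than 5 degrees) (angle between board_center's own z axis and vertical above 0.09 rad).
It fails at once if the board is lifted off the hook (more than 12 mm) (z of board_center in the frame of hook_corner above 0.0235 m).
It fails at once if the fingers squeeze or press the board too hard (their contact forces added up: more than 80 N, i.e. a grip of 40 N) (contact force between the fingers and board above 80 N).
It fails at once if the saw or the try square is disturbed (more than 15 mm) (distance of any of saw, square from where it was at the start of the episode above 0.015 m).
It also fails if it takes over 40 s, if anything falls off the work surface, if the arm or the gripper's body presses on something with over 40 N, if the wrist force passes 120 N, or if a joint passes its speed limit or range.

ROBOT

A 6-joint arm with a two-finger parallel gripper is mounted at the origin on the work surface. World frame = base frame: x ahead of the robot, y to its left, z up, the work surface at z = 0. Lengths are in m, angles in rad, forces in N, time in s.
With the tool pointing down it reaches from about 0.15 to 0.775 m from the base axis. Payload 6.1 kg.
Tool frame: the origin (TCP) lies midway between the tips of the shut fingers; the grasp point (between the pads) lies 19 mm behind it; z points along the fingers, y is the direction in which the jaws open and shut (so a half turn about z gives the same grasp; the last joint's range is limited). The gripper opens to 85 mm and grips with 20 to 120 N. Pads are 22 mm wide; open, the fingers measure 114 mm over their backs; the gripper's body (76 mm by 85 mm) begins 54 mm behind the grasp point. The pads swing forward as they close: fully open they stand 13 mm farther back than shut.
Start: joints at [1.225, 0.126, -0.04, 1.405, 0, 1.571], TCP at [0.178, 0.494, 0.231] pointing down, gripper open.
Joint ranges: [-2.72, 2.72], [-0.95, 1.95], [-1.27, 1.35], [-1.78, 2.02], [-1.46, 1.47], [-3.14, 3.14]. Speed limits (rad/s): [2.39, 2.39, 3.01, 3.14, 3.14, 3.14].

INTERFACE

Orientations are given as a unit quaternion [w, x, y, z].
In Python, from cell import read_state, camera, close_job, look_for, place_of gives the robot as it stands. The module is installed in compiled form; this text tells all that it offers.
- The arm moves only by the tool send_rows, never from a script. Its arguments are lists of equal length, an entry for each row: "dp": the shift along the tool's x, y, z in units of 2 cm (1.0 is 2 cm), a list of three; "dr": the turn, a rotation vector about the tool's x, y, z in units of 0.12 rad (1.0 is 0.12 rad), a list of three; "grip": the closure in counts, from 0 (fully open) to 255 (shut). In form: {"dp": [[dx, dy, dz], ...], "dr": [[ax, ay, az], ...], "grip": [grip, ...]}. A call has 1 to 5 rows; each row shifts and turns the commanded pose from where the row before left it, along the tool's axes as they then stand; what a row does not reach is not made up. A row lasts 1/8 s, in which the tool goes at most 62.5 mm and 10.7 degrees, less where a joint would pass 70% of its speed; a pose out of reach is approached as far as the arm can. A call with a number of a shift or a turn outside -1 to 1 is refused whole. A call with a gripper value outside its range is refused whole. The fingers move at their own pace and stop on an object; "force" is the grip in N (left out, the last holds). Time passes only in rows, so rows that do not move let the fingers close. It gives the time, the measured TCP pose, the force and the opening at its end, in the units of the state.
- read_state(): the state, without advancing time (a new reading comes with each control period).
- camera(name): name is "scene" or "top" or "wrist"; returns a dict with "color" (420x560x3 uint8, red, green, blue), "depth" (420x560 float32, m along the optical axis (not along the pixel's ray), 0 where there is no reading), "K" (3x3 intrinsics, pixels), "xyz" and "rotation" of the camera in the world. Camera axes: x right, y up, looking along -z (the intrinsics and any distortion apply to the point x, -y, -z); pixel columns grow to the right and rows downward; lengths in m; the calibration is good to about 2 mm. A picture is of the moment at which its call begins.
- close_job(): hands the job in, once; it reports no verdict.
Trained networks look in the newest picture that a camera, given by its name, has taken for a name from the list of things; names that differ only in an ending like _2 or _b are one class to them, and where a whole thing is asked for, a point or a joint stands for the part that bears it (a point fixed in the world has none). Each returns a list of dicts, best first, with "conf" (0 to 1); they miss things now and then, are a little off and sometimes report something else, mostly with a low value. They report only what shows in the picture. A call takes as long as a camera call.
- look_for(label, camera): "box" ([centre column, centre row, width, height] in pixels, round what is visible of it).
- place_of(label, camera): "location" ([column, row] in pixels: a listed point, or the origin of a listed thing).
The state is a dict: "time": time; "joint_pos": joint angles; "joint_vel": joint speeds; "tau": joint torques, N m; "tcp_pos": TCP position; "tool_rot": TCP orientation; "wrist_force": force on the tool from outside, world axes, zero at the start; "moment": the same for the moment, N m; "gripper_width": finger opening in m.
Only numpy, scipy, OpenCV 4.12 (cv2) and the standard library are available. Lean on these libraries where they do the work, as an engineer would, in place of code of your own. Each camera call takes 0.05 s, during which the arm holds its last target. There are 200 camera calls.

## Working session

There is one attempt and no reset: what is moved stays moved. The work goes in short steps, Python scripts to look and compute and a tool call to move; the robot and the scene stay as the last step left them, time stands still between calls to the robot, and variables do not carry over. Pictures are saved under pics/ and viewed, about 8 in all and at most 12, crops included, and the job is handed in when it is done.

Besides the shell and the picture viewer there is one more tool, called after "Request:" as a command line: name --argument value ..., lists and objects as JSON in quotes. send_rows: Moves the arm, as the interface text tells. Its arguments: {"type":"object","properties":{"dp":{"type":"array"},"dr":{"type":"array"},"grip":{"type":"array"},"force":{"type":"number"}},"required":["dp","dr","grip"]}

```bash
mkdir -p pics; ls; cat > h.py <<'E'
import numpy as np, cv2
from cell import *
def snap(n,f=None):
    c=camera(n)
    if f: cv2.imwrite('pics/'+f,c['color'][:,:,::-1])
    return c
def rot(c):
    R=np.array(c['rotation'],float)
    if R.shape!=(3,3):
        from scipy.spatial.transform import Rotation as Ro
        R=Ro.from_quat(np.r_[R[1:],R[0]]).as_matrix()
    return R
def world(c,u,v,z=None):
    """pixel -> world; on plane z if given, else by depth"""
    K=np.array(c['K']); R=rot(c)
    d=R@np.array([(u-K[0,2])/K[0,0],-(v-K[1,2])/K[1,1],-1])
    t=c['depth'][int(round(v)),int(round(u))] if z is None else (z-c['xyz'][2])/d[2]
    return np.array(c['xyz'])+t*d
def pix(c,p):
    q=rot(c).T@(np.array(p)-c['xyz']); K=np.array(c['K'])
    return K[0,2]+K[0,0]*q[0]/-q[2], K[1,2]+K[1,1]*q[1]/q[2]
E
python3 - <<'E'
from h import *
np.set_printoptions(precision=4,suppress=True)
print(read_state())
for n in ['top','scene']:
    c=snap(n,n+'0.png'); print(n,c['K'],c['xyz'],c['rotation'])
    for l in ['board_center','board_line','hook_corner','hook','saw','square']:
        for p in place_of(l,n)[:2]: print(l,p,world(c,*p['location']))
E
```

```text
pics
{'time': 0.0, 'joint_pos': array([ 1.225 ,  0.1264, -0.0406,  1.4054,  0.    ,  1.5708]), 'joint_vel': array([ 0.0013,  0.0004,  0.0008,  0.0014, -0.0013, -0.0001]), 'tau': array([  0.0016, -43.5913,  35.2923,   0.0174,   0.0002,   0.    ]), 'tcp_pos': array([0.1778, 0.4936, 0.2305]), 'tool_rot': array([-0.0002,  0.172 ,  0.9851, -0.0008]), 'wrist_force': array([ 0.1641,  0.5292, -0.6307]), 'moment': array([-0.0291, -0.0527, -0.0194]), 'gripper_width': 0.08552090568046013}
top [[461.6025   0.     279.5785]
 [  0.     461.6025 206.8741]
 [  0.       0.       1.    ]] [0.3587 0.1287 0.9814] [ 0.7494  0.0794 -0.0659 -0.654 ]
board_center {'location': [317.7, 247.3], 'conf': 0.73} [0.4753 0.074  0.0795]
board_center {'location': [309.1, 246.3], 'conf': 0.66} [0.4746 0.091  0.0816]
board_line {'location': [307.0, 245.9], 'conf': 0.58} [0.4749 0.0952 0.0814]
board_line {'location': [174.6, 214.3], 'conf': 0.49} [0.5064 0.371  0.0534]
hook_corner {'location': [391.9, 217.6], 'conf': 0.85} [ 0.5563 -0.0672  0.0681]
hook {'location': [388.1, 286.1], 'conf': 0.66} [ 0.4206 -0.0738  0.0584
[... 355 characters left out ...]
4789 0.0836 0.0826]
board_center {'location': [295.9, 175.3], 'conf': 0.18} [0.4692 0.0879 0.0819]
board_line {'location': [297.6, 173.3], 'conf': 0.8} [0.4648 0.087  0.0839]
board_line {'location': [290.4, 171.3], 'conf': 0.74} [0.472  0.0746 0.0833]
hook_corner {'location': [214.6, 158.2], 'conf': 0.66} [ 0.5638 -0.049   0.0728]
hook_corner {'location': [291.6, 175.5], 'conf': 0.59} [0.4772 0.0856 0.0837]
hook {'location': [265.7, 141.3], 'conf': 0.76} [ 0.4591 -0.0284  0.0816]
saw {'location': [227.7, 233.6], 'conf': 0.71} [0.6285 0.1148 0.0519]
square {'location': [386.0, 319.1], 'conf': 0.71} [0.7958 0.5128 0.5619]
square {'location': [295.1, 176.3], 'conf': 0.28} [0.4732 0.0908 0.0836]
```

```bash
python3 - <<'E'
import cv2
a=cv2.imread('pics/top0.png'); cv2.imwrite('pics/top0b.png',cv2.resize(a[110:380,120:460],None,fx=2.2,fy=2.2,interpolation=cv2.INTER_CUBIC))
E
```

```text
(no output)
```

View pics/top0b.png

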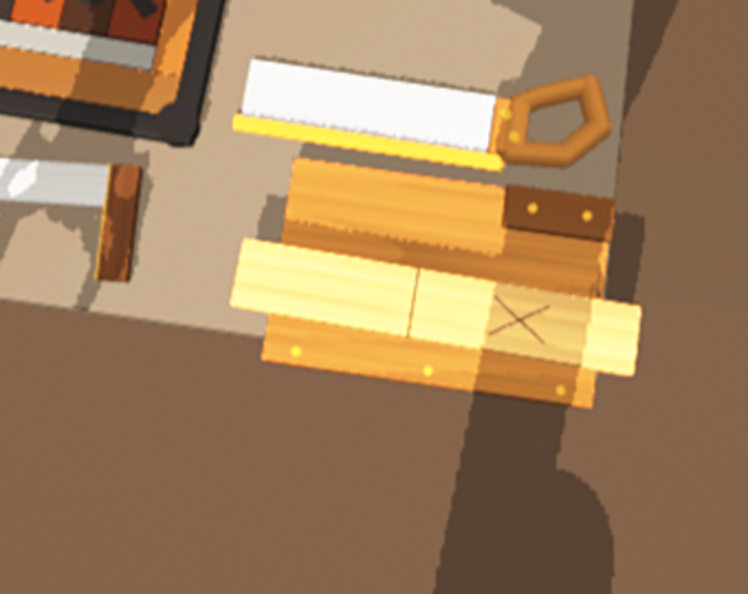

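View pics/scene0.png

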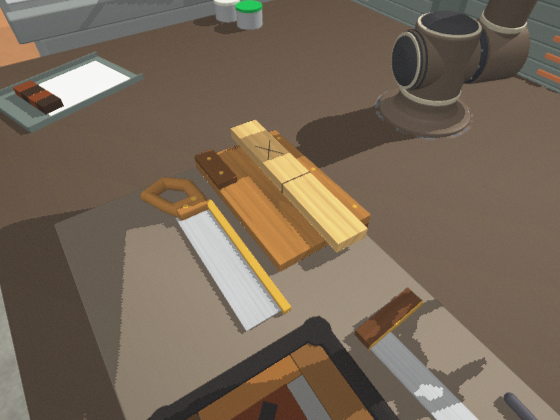

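The top crop shows the whole scene. The board is skewed on the hook with its crossed end at the right and the line near crop (413,302). The fence face ends at about (608,241). Both network points agree with this. Next I'll fit the geometry from depth.

```bash
cat >> h.py <<'E'
def cloud(c):
    v,u=np.mgrid[0:420,0:560]; K=np.array(c['K']); d=c['depth']
    P=np.stack([(u-K[0,2])/K[0,0]*d,-(v-K[1,2])/K[1,1]*d,-d],-1)@rot(c).T+np.array(c['xyz'])
    P[d==0]=np.nan; return P
def rect(P,lo,hi,box=(0.3,0.75,-0.25,0.35)):
    m=(P[...,2]>lo)&(P[...,2]<hi)&(P[...,0]>box[0])&(P[...,0]<box[1])&(P[...,1]>box[2])&(P[...,1]<box[3])
    n,l,s,_=cv2.connectedComponentsWithStats(m.astype(np.uint8)); k=1+np.argmax(s[1:,4])
    q=P[l==k]; return cv2.minAreaRect((q[:,:2]*1000).astype(np.float32)),np.median(q[:,2]),len(q)
E
python3 - <<'E'
from h import *
np.set_printoptions(precision=4,suppress=True)
c=snap('top'); P=cloud(c)
b=rect(P,.074,.09); print('board',b, cv2.boxPoints(b[0]))
h=rect(P,.053,.064); print('base',h,cv2.boxPoints(h[0]))
f=rect(P,.066,.0765,(0.5,0.7,-.15,.1)); print('fence',f,cv2.boxPoints(f[0]))
for n in ['board_center','board_line']: print(n,[world(c,*p['location'],.081) for p in place_of(n,'top')[:2]])
# hook features from crop pixels
for u,v,z in [(608,241,.058),(503,225,.058),(612,200,.072),(592,407,.058),(262,358,.058),(290,160,.058)]:
    print(world(c,120+u/2.2,110+v/2.2,z))
for u,v in [(418,268),(408,336)]: print('line',world(c,120+u/2.2,110+v/2.2,.081))
E
```

```text
board (((473.55291748046875, 74.02439880371094), (359.9520568847656, 60.55915069580078), 87.81547546386719), np.float64(0.08073703079083738), 5651) [[ 436.435  -104.6666]
 [ 496.9502 -106.975 ]
 [ 510.6708  252.7154]
 [ 450.1557  255.0238]]
base (((552.1044311523438, 72.07471466064453), (301.1260986328125, 90.47003173828125), 87.99522399902344), np.float64(0.057871490258588065), 5347) [[501.63   -76.8137]
 [592.0447 -79.9786]
 [602.5789 220.9632]
 [512.1642 224.1281]]
fence (((574.885986328125, -28.286293029785156), (100.16826629638672, 40.29589080810547), 89.5791244506836), np.float64(0.07176929215881561), 986) [[554.3707 -78.2211]
 [594.6655 -78.5171]
 [595.4013  21.6485]
 [555.1065  21.9445]]
board_center [array([0.4719, 0.0782, 0.081 ])]
board_line [array([0.471, 0.089, 0.081])]
[ 0.5557 -0.0787  0.058 ]
[0.5576 0.0188 0.058 ]
[ 0.5913 -0.076   0.072 ]
[ 0.4037 -0.0773  0.058 ]
[0.4066 0.2212 0.058 ]
[0.5926 0.2235 0.058 ]
line [0.5034 0.0928 0.081 ]
line [0.442  0.0941 0.081 ]
```

```bash
cat >> h.py <<'E'
def edge(q,ax,side,lo,hi,step=.004):
    """robust line fit of an extreme edge; ax: coordinate along edge; returns slope, value at mid"""
    o=1-ax; X=[];Y=[]
    for a in np.arange(lo,hi,step):
        s=q[(q[:,ax]>=a)&(q[:,ax]<a+step)]
        if len(s): X.append(a+step/2); Y.append(s[:,o].max() if side>0 else s[:,o].min())
    X=np.array(X);Y=np.array(Y); k=np.ones(len(X),bool)
    for _ in range(4):
        p=np.polyfit(X[k],Y[k],1); r=Y-np.polyval(p,X); k=abs(r)<max(2*np.median(abs(r)),.0008)
    return p,k.sum()
E
cat > m.py <<'E'
from h import *
np.set_printoptions(precision=4,suppress=True)
c=snap('top'); P=cloud(c); z=P[...,2]; q=lambda a,b:P[(z>a)&(z<b)&(P[...,0]>.3)&(P[...,0]<.7)][:,:2]
B=q(.053,.064);F=q(.067,.076);T=q(.077,.085)
B=B[(B[:,1]>-.12)&(B[:,1]<.26)]
print('base near',edge(B[B[:,0]<.46],1,-1,-.07,.21))
print('base back',edge(B[(B[:,0]<.605)],1,1,.03,.2))
print('base saw near',edge(B,0,-1,.41,.43), 'all',edge(B,0,-1,.41,.55))
print('base left end',edge(B,0,1,.53,.585))
F=F[(F[:,1]<.04)&(F[:,1]>-.1)&(F[:,0]>.54)]
print('fence face',edge(F,1,-1,-.07,.015),'end',edge(F,0,-1,.56,.59))
E
python3 m.py
```

```text
base near (array([0.0081, 0.406 ]), np.int64(65))
base back (array([0.0059, 0.5946]), np.int64(35))
base saw near (array([ 0.1429, -0.1359]), np.int64(5)) all (array([-0.0134, -0.0697]), np.int64(17))
base left end (array([-0.0027,  0.2225]), np.int64(14))
fence face (array([0.015 , 0.5556]), np.int64(22)) end (array([-0.0403, -0.0544]), np.int64(8))
```

```bash
cat >> h.py <<'E'
def plan(pos,yaw,n):
    """rows (tool units) to bring TCP to pos with jaw (tool y) direction at world angle yaw, tool straight down"""
    from scipy.spatial.transform import Rotation as Ro
    s=read_state(); w=s['tool_rot']; R=Ro.from_quat([w[1],w[2],w[3],w[0]])
    G=Ro.from_matrix(np.array([[-np.sin(-yaw)*-1*-1,np.cos(yaw),0],[-np.cos(yaw)*-1,np.sin(yaw),0],[0,0,-1]]))
    rv=(R.inv()*G).as_rotvec(); d=(np.array(pos)-s['tcp_pos'])/n
    for i in range(n):
        Ri=R*Ro.from_rotvec(rv*i/n)
        print(i,'dp',np.round(Ri.inv().apply(d)/.02,2),'dr',np.round(rv/n/.12,2))
E
python3 - <<'E'
from h import *
import numpy as np
yaw=-.038
G=np.array([[-np.sin(-yaw)*-1*-1,np.cos(yaw),0],[-np.cos(yaw)*-1,np.sin(yaw),0],[0,0,-1]]);print(G,np.linalg.det(G))
E
```

```text
[[-0.03799086  0.99927809  0.        ]
 [ 0.99927809 -0.03799086  0.        ]
 [ 0.          0.         -1.        ]] 0.9971133898230555
```

```bash
sed -i 's/G=Ro.from_matrix.*/G=Ro.from_matrix(np.array([[-np.sin(yaw),np.cos(yaw),0],[np.cos(yaw),np.sin(yaw),0],[0,0,-1]]))/' h.py
python3 -c "
from h import *
plan([.479,.219,.16],-.038,22)"
```

```text
0 dp [-0.86 -0.36  0.16] dr [ 0.   -0.    0.48]
1 dp [-0.87 -0.31  0.16] dr [ 0.   -0.    0.48]
2 dp [-0.89 -0.26  0.16] dr [ 0.   -0.    0.48]
3 dp [-0.9  -0.2   0.16] dr [ 0.   -0.    0.48]
4 dp [-0.91 -0.15  0.16] dr [ 0.   -0.    0.48]
5 dp [-0.92 -0.1   0.16] dr [ 0.   -0.    0.48]
6 dp [-0.93 -0.05  0.16] dr [ 0.   -0.    0.48]
7 dp [-0.93  0.01  0.16] dr [ 0.   -0.    0.48]
8 dp [-0.92  0.06  0.16] dr [ 0.   -0.    0.48]
9 dp [-0.92  0.11  0.16] dr [ 0.   -0.    0.48]
10 dp [-0.91  0.17  0.16] dr [ 0.   -0.    0.48]
11 dp [-0.9   0.22  0.16] dr [ 0.   -0.    0.48]
12 dp [-0.89  0.27  0.16] dr [ 0.   -0.    0.48]
13 dp [-0.87  0.32  0.16] dr [ 0.   -0.    0.48]
14 dp [-0.85  0.37  0.16] dr [ 0.   -0.    0.48]
15 dp [-0.83  0.42  0.16] dr [ 0.   -0.    0.48]
16 dp [-0.8   0.46  0.16] dr [ 0.   -0.    0.48]
17 dp [-0.77  0.51  0.16] dr [ 0.   -0.    0.48]
18 dp [-0.74  0.55  0.16] dr [ 0.   -0.    0.48]
19 dp [-0.71  0.59  0.16] dr [ 0.   -0.    0.48]
20 dp [-0.68  0.63  0.16] dr [ 0.   -0.    0.48]
21 dp [-0.64  0.67  0.16] dr [ 0.   -0.    0.48]
```

Request:
send_rows --dp '[[-0.86, -0.36, 0.16], [-0.87, -0.31, 0.16], [-0.89, -0.26, 0.16], [-0.9, -0.2, 0.16], [-0.91, -0.15, 0.16]]' --dr '[[0, 0, 0.48], [0, 0, 0.48], [0, 0, 0.48], [0, 0, 0.48], [0, 0, 0.48]]' --grip '[0, 0, 0, 0, 0]' --force 25

```text
time: 1.52
tcp_pos: [0.2473, 0.4303, 0.2151]
tool_rot: [0.0, 0.314, 0.95, 0.0]
wrist_force: [-0.6, 0.6, 0.4]
gripper_width: 0.0851
```

Request:
send_rows --dp '[[-0.92, -0.1, 0.16], [-0.93, -0.05, 0.16], [-0.93, 0.01, 0.16], [-0.92, 0.06, 0.16], [-0.92, 0.11, 0.16]]' --dr '[[0, 0, 0.48], [0, 0, 0.48], [0, 0, 0.48], [0, 0, 0.48], [0, 0, 0.48]]' --grip '[0, 0, 0, 0, 0]'

```text
time: 2.15
tcp_pos: [0.3153, 0.3678, 0.1991]
tool_rot: [0.0, 0.446, 0.895, 0.0]
wrist_force: [0.2, 0.8, 0.2]
gripper_width: 0.0853
```

Request:
send_rows --dp '[[-0.91, 0.17, 0.16], [-0.9, 0.22, 0.16], [-0.89, 0.27, 0.16], [-0.87, 0.32, 0.16], [-0.85, 0.37, 0.16]]' --dr '[[0, 0, 0.48], [0, 0, 0.48], [0, 0, 0.48], [0, 0, 0.48], [0, 0, 0.48]]' --grip '[0, 0, 0, 0, 0]'

```text
time: 2.78
tcp_pos: [0.3837, 0.3052, 0.1831]
tool_rot: [0.0, 0.57, 0.821, 0.0]
wrist_force: [-0.1, 0.4, 0.3]
gripper_width: 0.0856
```

Request:
send_rows --dp '[[-0.83, 0.42, 0.16], [-0.8, 0.46, 0.16], [-0.77, 0.51, 0.16], [-0.74, 0.55, 0.16], [-0.71, 0.59, 0.16]]' --dr '[[0, 0, 0.48], [0, 0, 0.48], [0, 0, 0.48], [0, 0, 0.48], [0, 0, 0.48]]' --grip '[0, 0, 0, 0, 0]'

```text
time: 3.4
tcp_pos: [0.4519, 0.2427, 0.167]
tool_rot: [-0.0, 0.682, 0.731, -0.0]
wrist_force: [0.3, -0.1, -0.6]
gripper_width: 0.0857
```

```bash
python3 - <<'E'
from h import *
print(read_state()['tcp_pos'],read_state()['joint_pos'],read_state()['wrist_force'])
plan([.479,.219,.13],-.038,5)
snap('wrist','w1.png')
E
```

```text
[0.4518619  0.24270835 0.16704492] [ 4.92903796e-01  1.10607590e-01 -1.97428264e-01  1.26278395e+00
  7.56771842e-06  1.99452434e+00] [ 0.34213647 -0.11508791 -0.63652496]
0 dp [-0.26  0.25  0.37] dr [-0.    0.    0.18]
1 dp [-0.25  0.26  0.37] dr [-0.    0.    0.18]
2 dp [-0.24  0.27  0.37] dr [-0.    0.    0.18]
3 dp [-0.24  0.27  0.37] dr [-0.    0.    0.18]
4 dp [-0.23  0.28  0.37] dr [-0.    0.    0.18]
```

View pics/w1.png

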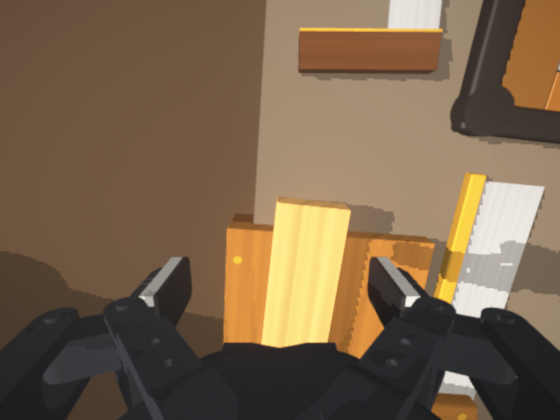

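Request:
send_rows --dp '[[-0.26, 0.25, 0.37], [-0.25, 0.26, 0.37], [-0.24, 0.27, 0.37], [-0.24, 0.27, 0.37], [-0.23, 0.28, 0.37]]' --dr '[[0, 0, 0.18], [0, 0, 0.18], [0, 0, 0.18], [0, 0, 0.18], [0, 0, 0.18]]' --grip '[0, 0, 0, 0, 0]'

```text
time: 4.08
tcp_pos: [0.4785, 0.2197, 0.1297]
tool_rot: [-0.0, 0.72, 0.694, -0.0]
wrist_force: [-0.1, -0.0, -0.0]
gripper_width: 0.0852
```

```bash
python3 - <<'E'
from h import *
np.set_printoptions(precision=4,suppress=True)
print(read_state()['tcp_pos'])
plan([.479,.219,.062],-.038,8)
c=snap('wrist'); P=cloud(c)
q=P[(P[...,2]>.074)&(P[...,2]<.087)&(P[...,0]>.42)&(P[...,0]<.54)&(P[...,1]<.30)&(P[...,1]>.15)][:,:2]
print(len(q),'end y',edge(q,0,1,.46,.50),'near',edge(q,1,-1,.18,.245),'far',edge(q,1,1,.18,.245))
E
```

```text
[0.4785 0.2197 0.1297]
0 dp [-0.    0.    0.42] dr [-0.  0.  0.]
1 dp [-0.    0.    0.42] dr [-0.  0.  0.]
2 dp [-0.    0.    0.42] dr [-0.  0.  0.]
3 dp [-0.    0.    0.42] dr [-0.  0.  0.]
4 dp [-0.    0.    0.42] dr [-0.  0.  0.]
5 dp [-0.    0.    0.42] dr [-0.  0.  0.]
6 dp [-0.    0.    0.42] dr [-0.  0.  0.]
7 dp [-0.    0.    0.42] dr [-0.  0.  0.]
11848 end y (array([-0.0378,  0.2718]), np.int64(10)) near (array([0.0336, 0.4415]), np.int64(17)) far (array([0.0385, 0.5   ]), np.int64(17))
```

Request:
send_rows --dp '[[0, 0, 0.7], [0, 0, 0.7], [0, 0, 0.6], [0, 0, 0.5], [0, 0, 0.4]]' --dr '[[0, 0, 0], [0, 0, 0], [0, 0, 0], [0, 0, 0], [0, 0, 0]]' --grip '[0, 0, 0, 0, 0]'

```text
time: 4.75
tcp_pos: [0.4781, 0.22, 0.0716]
tool_rot: [-0.0, 0.719, 0.695, -0.0]
wrist_force: [0.1, 0.0, -0.3]
gripper_width: 0.0855
```

Request:
send_rows --dp '[[0, 0, 0.3], [0, 0, 0.2], [0, 0, 0.15], [0, 0, 0], [0, 0, 0]]' --dr '[[0, 0, 0], [0, 0, 0], [0, 0, 0], [0, 0, 0], [0, 0, 0]]' --grip '[0, 0, 0, 30, 40]'

```text
time: 5.38
tcp_pos: [0.4785, 0.22, 0.0595]
tool_rot: [0.0, 0.719, 0.695, 0.0]
wrist_force: [-0.1, 0.7, 0.6]
gripper_width: 0.072
```

Request:
send_rows --dp '[[0, 0, 0], [0, 0, 0], [0, 0, 0], [0, 0, 0], [0, 0, 0]]' --dr '[[0, 0, 0], [0, 0, 0], [0, 0, 0], [0, 0, 0], [0, 0, 0]]' --grip '[55, 65, 75, 90, 110]' --force 22

```text
time: 6.0
tcp_pos: [0.4781, 0.22, 0.0595]
tool_rot: [-0.0, 0.719, 0.695, 0.0]
wrist_force: [-2.8, -0.0, 3.5]
gripper_width: 0.0598
```

```bash
python3 - <<'E'
from h import *
np.set_printoptions(precision=4,suppress=True)
s=read_state();print(s['tcp_pos'],s['wrist_force'],s['moment'],s['gripper_width'])
c=snap('wrist','w2.png'); P=cloud(c)
E
```

```text
[0.4781 0.22   0.0595] [-2.7878 -0.0478  3.4656] [-0.0137  0.5152 -0.1383] 0.05976763385246666
```

View pics/w2.png

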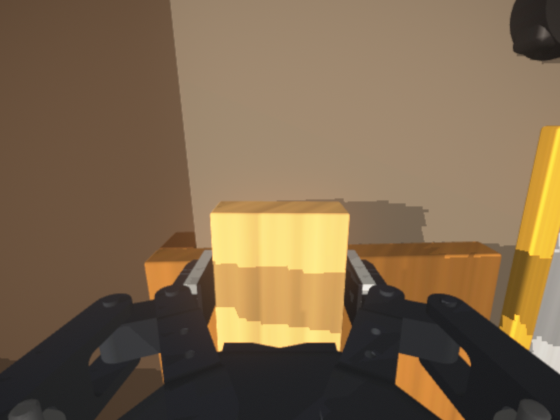

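The board is gripped: opening 59.8 mm, and a light 3.5 N downward press. I'll start sliding and squaring with a small clearance to the fence.

Request:
send_rows --dp '[[-0.25, 0.08, 0], [-0.5, 0.17, 0], [-0.5, 0.17, 0], [-0.5, 0.17, 0], [-0.5, 0.17, 0]]' --dr '[[0, 0, -0.02], [0, 0, -0.06], [0, 0, -0.06], [0, 0, -0.06], [0, 0, -0.06]]' --grip '[110, 110, 110, 110, 110]'

```text
time: 6.68
tcp_pos: [0.4927, 0.174, 0.0595]
tool_rot: [-0.0, 0.708, 0.706, 0.0]
wrist_force: [-1.8, 4.5, 5.2]
gripper_width: 0.0594
```

```bash
cat > s.py <<'E'
from h import *
np.set_printoptions(precision=4,suppress=True)
import sys
s=read_state();print(s['tcp_pos'],s['wrist_force'],s['moment'],s['gripper_width'])
c=snap('top',sys.argv[1] if len(sys.argv)>1 else None); P=cloud(c); z=P[...,2]
q=P[(z>.077)&(z<.0855)&(P[...,0]>.4)&(P[...,0]<.57)&(P[...,1]<s['tcp_pos'][1]-.05)]
y0=q[:,1].min(); e=q[:,:2]
lo,hi=y0+.01,s['tcp_pos'][1]-.06
print('waste end',edge(e,0,-1,q[:,0].min()+.012,q[:,0].max()-.012),'near',edge(e,1,-1,lo,hi),'far',edge(e,1,1,lo,hi))
A=np.c_[q[:,:2]-q[:,:2].mean(0),np.ones(len(q))]; print('plane slope',np.linalg.lstsq(A,q[:,2],rcond=None)[0])
E
python3 s.py
```

```text
[0.4927 0.174  0.0595] [-1.772   4.5346  5.2355] [ 0.9088  0.5192 -0.3007] 0.059383113503870495
waste end (array([-0.0055, -0.1481]), np.int64(9)) near (array([0.0112, 0.4632]), np.int64(47)) far (array([0.0092, 0.5218]), np.int64(54))
plane slope [-0.0002  0.0014  0.0807]
```

Request:
send_rows --dp '[[-0.3, 0.08, 0], [-0.5, 0.13, 0], [-0.5, 0.13, 0], [-0.5, 0.13, 0], [-0.5, 0.13, 0]]' --dr '[[0, 0, 0], [0, 0, 0], [0, 0, 0], [0, 0, 0], [0, 0, 0]]' --grip '[110, 110, 110, 110, 110]'

```text
time: 7.35
tcp_pos: [0.5045, 0.1285, 0.0595]
tool_rot: [-0.0, 0.708, 0.706, 0.0]
wrist_force: [-0.6, 5.7, 3.5]
gripper_width: 0.0596
```

Request:
send_rows --dp '[[-0.5, 0.13, 0], [-0.5, 0.13, 0], [-0.5, 0.13, 0], [-0.4, 0.1, 0], [-0.3, 0.1, 0]]' --dr '[[0, 0, 0], [0, 0, 0], [0, 0, 0], [0, 0, 0], [0, 0, 0]]' --grip '[110, 110, 110, 110, 110]'

```text
time: 7.98
tcp_pos: [0.5159, 0.0844, 0.0595]
tool_rot: [-0.0, 0.708, 0.706, 0.0]
wrist_force: [-1.0, 5.4, 4.4]
gripper_width: 0.0595
```

```bash
python3 s.py top1.png; python3 -c "
import cv2
a=cv2.imread('pics/top1.png'); cv2.imwrite('pics/top1b.png',cv2.resize(a[170:320,290:500],None,fx=3.5,fy=3.5,interpolation=cv2.INTER_CUBIC))"
```

```text
[0.5159 0.0844 0.0595] [-1.0303  5.3944  4.3794] [ 1.0388  0.3947 -0.1298] 0.05946922493499881
waste end (array([ 0.0408, -0.2613]), np.int64(10)) near (array([0.0055, 0.4867]), np.int64(32)) far (array([0.0087, 0.546 ]), np.int64(35))
plane slope [-0.0011  0.0019  0.0805]
```

View pics/top1b.png

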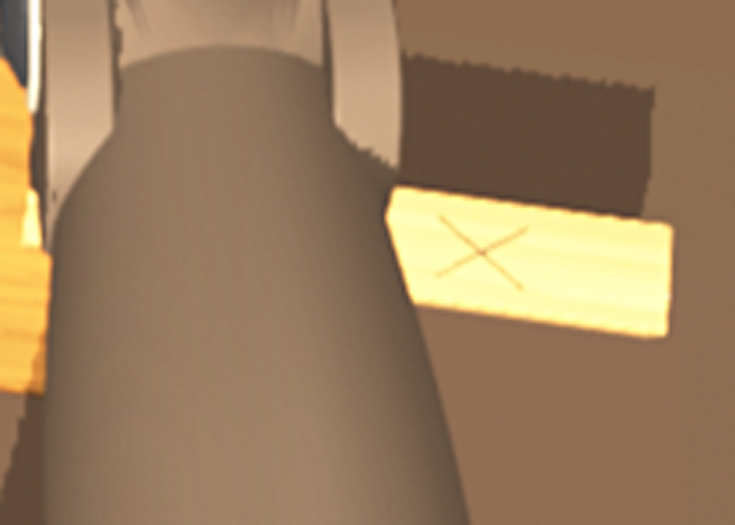

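Request:
send_rows --dp '[[-0.25, 0.04, 0], [-0.4, 0.06, 0], [-0.5, 0.07, 0], [-0.4, 0.06, 0], [-0.2, 0.05, 0]]' --dr '[[0, 0, 0], [0, 0, 0], [0, 0, 0], [0, 0, 0], [0, 0, 0]]' --grip '[110, 110, 110, 110, 110]'

```text
time: 8.65
tcp_pos: [0.5214, 0.0493, 0.0595]
tool_rot: [-0.0, 0.708, 0.706, 0.0]
wrist_force: [-1.3, 5.3, 4.9]
gripper_width: 0.0596
```

Request:
send_rows --dp '[[0, 0.05, 0], [0, 0.05, 0], [0, 0.05, 0], [0, 0.05, 0], [0, 0, 0]]' --dr '[[0, 0, 0], [0, 0, 0], [0, 0, 0], [0, 0, 0], [0, 0, 0]]' --grip '[110, 110, 110, 110, 110]'

```text
time: 9.28
tcp_pos: [0.5235, 0.0486, 0.0595]
tool_rot: [-0.001, 0.709, 0.706, -0.002]
wrist_force: [-8.1, 1.6, 11.1]
gripper_width: 0.0597
```

```bash
python3 s.py; python3 - <<'E'
from h import *
c=snap('scene','sc1.png')
for n in ['board_line','hook_corner']:
  for p in place_of(n,'scene')[:2]: print(n,p,world(c,*p['location'],.081 if n[0]=='b' else .058))
a=cv2.imread('pics/sc1.png'); cv2.imwrite('pics/sc1b.png',cv2.resize(a[90:260,120:330],None,fx=3.5,fy=3.5,interpolation=cv2.INTER_CUBIC))
E
```

```text
[0.5235 0.0486 0.0595] [-8.053   1.5756 11.0568] [ 0.3842  1.4164 -0.3962] 0.05968911386058775
waste end (array([-0.0197, -0.2662]), np.int64(10)) near (array([0.0125, 0.4952]), np.int64(26)) far (array([-0.0008,  0.551 ]), np.int64(23))
plane slope [0.0006 0.0035 0.0804]
hook_corner {'location': [211.6, 157.7], 'conf': 0.96} [ 0.56101876 -0.07077197  0.058     ]
```

View pics/sc1b.png

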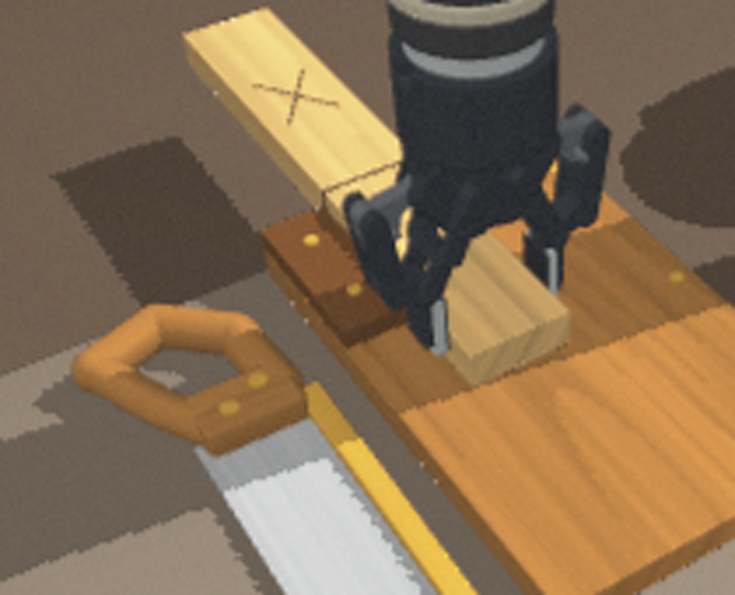

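```bash
python3 - <<'E'
from h import *
np.set_printoptions(precision=4,suppress=True)
c=snap('scene','sc2.png')
a=c['color'][:,:,::-1]
u0,v0,w,h,f=185,125,90,70,8
cv2.imwrite('pics/sc2b.png',cv2.resize(a[v0:v0+h,u0:u0+w],None,fx=f,fy=f,interpolation=cv2.INTER_CUBIC))
def cp(p): u,v=pix(c,p); return np.round([(u-u0+.5)*f,(v-v0+.5)*f])
C=np.array([.5548,-.078])
ex=np.array([1,-.007]);ey=np.array([.007,1])
for n,x,y,z in [('fence top end face',0,0,.072),('fence back',.04,0,.072),('base corner back',.04,0,.058),('fence far end face',0,.1,.072),('fence far end back',.04,.1,.072),('line far top',0,0,.081),('line near',-.06,0,.081)]:
    print(n,cp(np.r_[C+ex*x+ey*y,z]))
E
```

```text
fence top end face [219. 197.]
fence back [ 71. 255.]
base corner back [ 80. 299.]
fence far end face [418. 422.]
fence far end back [264. 489.]
line far top [214. 168.]
line near [426.  87.]
```

View pics/sc2b.png

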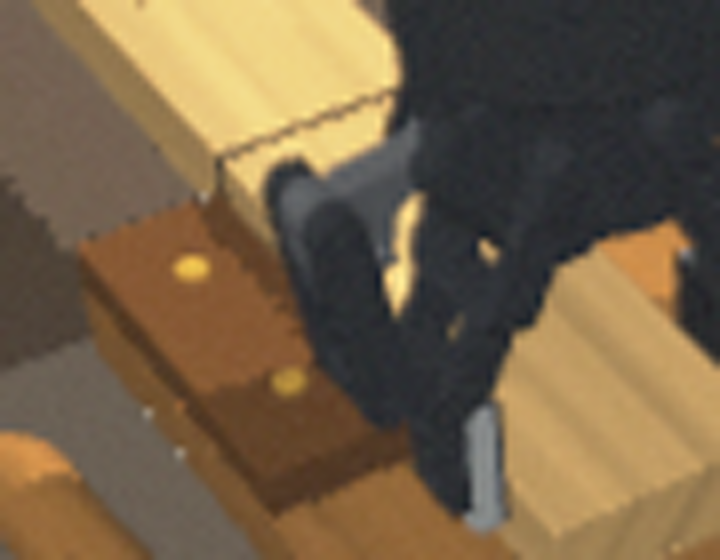

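Request:
send_rows --dp '[[-0.03, 0, 0], [-0.03, 0, 0], [0, 0, 0], [0, 0, 0], [0, 0, 0]]' --dr '[[0, 0, 0], [0, 0, 0], [0, 0, 0], [0, 0, 0], [0, 0, 0]]' --grip '[110, 110, 110, 110, 110]'

```text
time: 10.15
tcp_pos: [0.5241, 0.0482, 0.0595]
tool_rot: [-0.001, 0.708, 0.706, -0.001]
wrist_force: [-6.5, 4.0, 8.8]
gripper_width: 0.0596
```

```bash
python3 s.py; python3 - <<'E'
from h import *
np.set_printoptions(precision=4,suppress=True)
c=snap('scene','sc3.png'); P=cloud(c); z=P[...,2]
# board top and fence top from scene depth
m=(P[...,0]>.45)&(P[...,0]<.62)&(P[...,1]<.03)
T=P[m&(z>.0765)&(z<.088)]; F=P[m&(z>.066)&(z<.0755)&(P[...,1]>-.1)&(P[...,0]>.54)]
print(len(T),len(F),'T z',np.median(T[:,2]),'F z',np.median(F[:,2]))
print('board far',edge(T[:,:2],1,1,-.26,-.08),'near',edge(T[:,:2],1,-1,-.26,-.1),'end',edge(T[:,:2],0,-1,.505,.545))
print('fence back',edge(F[:,:2],1,1,-.07,.0),'saw end',edge(F[:,:2],0,-1,.565,.59))
t=T[T[:,1]<-.08]; A=np.c_[t[:,:2]-t[:,:2].mean(0),np.ones(len(t))]; print('slope',np.linalg.lstsq(A,t[:,2],rcond=None)[0])
for n in ['board_line','board_center','saw','square']: print(n,[(p['conf'],world(c,*p['location'])) for p in place_of(n,'scene')[:1]])
# line ends in the scene picture: darkest pixel near predicted
a=c['color'].sum(2).astype(float)
for x in np.arange(.503,.55,.006):
    prof=[]; ys=np.arange(-.09,-.066,.0005)
    for y in ys:
        u,v=pix(c,[x,y,.081]); prof.append(cv2.getRectSubPix(a.astype(np.float32),(1,1),(u,v))[0,0])
    print(round(x,3),ys[int(np.argmin(prof))],min(prof),np.median(prof))
E
```

```text
[0.5241 0.0482 0.0595] [-6.5177  4.0068  8.8208] [ 0.8226  0.9637 -0.2183] 0.05961844294762663
waste end (array([-0.0331, -0.2593]), np.int64(10)) near (array([0.0153, 0.4969]), np.int64(24)) far (array([0.0031, 0.5531]), np.int64(27))
plane slope [-0.0028  0.0026  0.0804]
1810 727 T z 0.0825032370376669 F z 0.07331913813796054
board far (array([0.0062, 0.5539]), np.int64(41)) near (array([0.011 , 0.4958]), np.int64(28)) end (array([-0.0142, -0.2703]), np.int64(7))
fence back (array([0.0079, 0.5943]), np.int64(18)) saw end (array([-0.1092, -0.0154]), np.int64(5))
slope [-0.0127  0.001   0.0824]
board_line [(0.91, array([ 0.524 , -0.0788,  0.084 ]))]
board_center [(0.73, array([ 0.5286, -0.0976,  0.0828]))]
saw [(0.98, array([0.6282, 0.112 , 0.0492]))]
square [(0.73, array([0.5248, 0.3756, 0.0542]))]
0.503 -0.07249999999999998 135.7638 215.38916
0.509 -0.06849999999999998 140.75587 446.79425
0.515 -0.06649999999999998 388.08472 572.1564
0.521 -0.08099999999999999 389.98932 583.9646
0.527 -0.08099999999999999 390.3993 581.7128
0.533 -0.08099999999999999 391.34613 571.9964
0.539 -0.06649999999999998 179.52982 504.33667
0.545 -0.06649999999999998 191.76408 510.22064
```

```bash
python3 - <<'E'
from h import *
c=snap('scene'); a=c['color'].astype(np.float32)
ys=np.arange(-.10,-.05,.0005)
def prof(x,z):
    return np.array([cv2.getRectSubPix(a,(1,1),tuple(map(float,pix(c,[x,y,z]))))[0,0] for y in ys])
for x in np.arange(.56,.593,.005):
    p=cv2.GaussianBlur(prof(x,.072).sum(1).reshape(-1,1),(1,7),0)[:,0]; rg=prof(x,.072); r=cv2.GaussianBlur(rg[:,0]-rg[:,2],(1,7),0)[:,0]
    g=np.gradient(r); print('fence end x=%.3f y=%.4f (strength %.1f)'%(x,ys[np.argmax(abs(g))],abs(g).max()))
for x in np.arange(.519,.537,.003):
    p=prof(x,.081).sum(1)[16:]; y=ys[16:]; k=slice(0,40); w=np.clip(np.median(p[k])-p[k]-60,0,None); print('line x=%.3f y=%.4f'%(x,(w*y[k]).sum()/w.sum()))
E
```

```text
fence end x=0.560 y=-0.0815 (strength 2.2)
fence end x=0.565 y=-0.0805 (strength 5.4)
fence end x=0.570 y=-0.0615 (strength 7.9)
fence end x=0.575 y=-0.0605 (strength 8.7)
fence end x=0.580 y=-0.0815 (strength 5.8)
fence end x=0.585 y=-0.0805 (strength 4.5)
fence end x=0.590 y=-0.0815 (strength 6.5)
line x=0.519 y=-0.0817
line x=0.522 y=-0.0811
line x=0.525 y=-0.0809
line x=0.528 y=-0.0814
line x=0.531 y=-0.0810
line x=0.534 y=-0.0813
line x=0.537 y=-0.0794
```

The line and the sawing end agree to within 0.5 mm in the same picture, so I'm handing in.

```bash
python3 -c "
from cell import *
s=read_state(); print(s['time'],s['wrist_force'],s['gripper_width'],abs(s['joint_vel']).max()); print(close_job())"
```

```text
10.5 [-5.86827397  4.90442948  9.0343712 ] 0.059447244945249784 0.0016035120059930263
the job is handed in; nothing more can be done
None
```

The board is square against the fence with the pencil line at the hook's sawing end. I handed the job in at 10.5 s with the gripper still holding it down. I gripped the board at a 22 N setting about 34 mm from its kept end. I then slid it out waste end first while turning it square, and pushed it gently onto the fence.

**Last checks:**
- **Line at the sawing end:** both read y ≈ -0.081 m in the same scene picture, so they agree to about 0.5 mm. The top camera puts the line 0 to 1.5 mm to the kept side, at the limit of its depth resolution.
- **Against the fence:** the gap measured about 0.3 mm, with about 6 N of push still on it. The angle to the fence is within about 0.005 rad.
- **Flat and held:** the arm presses down with about 9 N, the joints are still, and the opening is 59.4 mm. I had no direct reading of the grip force or of the board's bearing on the hook; I inferred the bearing from the wrist force.
- **Tilt readings disagree:** the top camera's depth gave about 0.003 rad and the scene camera's gave 0.013 rad. Both are under the 0.03 limit.
- **Saw and square:** the gripper path stayed clear of both. The saw still reads within about 4 mm of its starting position. The network put the square 12 mm away from its first reading, but in a different camera, and I did not check that further.

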